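# Stroke-test the keys of a pupil-built organ

## Task

Test the pupil-built organ: stroke your fingertips gently along its curved row of five brass spring keys, from the red dot to the blue dot, so that each key in turn is pressed clearly down (at least half-way) and springs up again behind, and finish while still holding only the last key, next to the blue dot, down like this. Do not press hard, do not shift or lift the organ, and leave everything else on the bench alone.

Things in the scene. Friction and masses are not known exactly. Their poses are not given: they have to be found in the camera images.
- organ: the test organ: loose 0.85 kg wooden base with a green board, 150 (x) x 250 (y) x 16 mm thick, flat on the table; origin at the centre of its underside, z up. Five brass spring keys lie end to end on it, key1 at the +y end, key5 at the -y end. A black loudspeaker and a knob (8 and 12 mm above the board) are fixed near its -x edge, 60 mm or more from the keys
- arc_centre (a point): centre of the keys' arc, 16 mm above the table, at x = -75 mm, y = 0 in the organ's frame. The key middles lie on a circle of radius 120 mm about it, on its +x side, 0.317 rad (38 mm) apart, key3 straight ahead along the organ's +x
- red_dot (a point): red dot 16 mm across, flat on the board 16 mm above the table, on the arc 44 mm before the middle of key1: the stroke starts here
- blue_dot (a point): blue dot 16 mm across, flat on the board 16 mm above the table, on the arc 44 mm past the middle of key5
- key1_mid (a point): middle of the top face of key1 (nearest the red dot), 26 mm above the table at rest, moving with it: a brass tongue 34 mm long along the arc, 26 wide, 3 thick, hinged at its end towards the red dot (top there 20 mm above the table), sloping up 21 degrees to its free end towards the blue dot (32 mm). x axis towards the free end, y across
- key1 (a joint): hinge of key1: 0 at rest, 0.34 rad fully down (free end 11 mm lower, key almost level). A soft spring returns it: half-way takes about 1.6 N at the free end, 3.2 N at the middle. Closed fingertips sliding from red to blue 24 to 26 mm above the table ride over the hinges and press each key past half-way; the other way they catch on the free ends
- key2_mid (a point): middle of the top face of key2, 26 mm above the table at rest, moving with it: a brass tongue 34 mm long along the arc, 26 wide, 3 thick, hinged at its end towards the red dot (top there 20 mm above the table), sloping up 21 degrees to its free end towards the blue dot (32 mm). x axis towards the free end, y across
- key2 (a joint): hinge of key2: 0 at rest, 0.34 rad fully down (free end 11 mm lower, key almost level). A soft spring returns it: half-way takes about 1.6 N at the free end, 3.2 N at the middle. Closed fingertips sliding from red to blue 24 to 26 mm above the table ride over the hinges and press each key past half-way; the other way they catch on the free ends
- key3_mid (a point): middle of the top face of key3, 26 mm above the table at rest, moving with it: a brass tongue 34 mm long along the arc, 26 wide, 3 thick, hinged at its end towards the red dot (top there 20 mm above the table), sloping up 21 degrees to its free end towards the blue dot (32 mm). x axis towards the free end, y across
- key3 (a joint): hinge of key3: 0 at rest, 0.34 rad fully down (free end 11 mm lower, key almost level). A soft spring returns it: half-way takes about 1.6 N at the free end, 3.2 N at the middle. Closed fingertips sliding from red to blue 24 to 26 mm above the table ride over the hinges and press each key past half-way; the other way they catch on the free ends
- key4_mid (a point): middle of the top face of key4, 26 mm above the table at rest, moving with it: a brass tongue 34 mm long along the arc, 26 wide, 3 thick, hinged at its end towards the red dot (top there 20 mm above the table), sloping up 21 degrees to its free end towards the blue dot (32 mm). x axis towards the free end, y across
- key4 (a joint): hinge of key4: 0 at rest, 0.34 rad fully down (free end 11 mm lower, key almost level). A soft spring returns it: half-way takes about 1.6 N at the free end, 3.2 N at the middle. Closed fingertips sliding from red to blue 24 to 26 mm above the table ride over the hinges and press each key past half-way; the other way they catch on the free ends
- key5_mid (a point): middle of the top face of key5 (nearest the blue dot, the last), 26 mm above the table at rest, moving with it: a brass tongue 34 mm long along the arc, 26 wide, 3 thick, hinged at its end towards the red dot (top there 20 mm above the table), sloping up 21 degrees to its free end towards the blue dot (32 mm). x axis towards the free end, y across
- key5 (a joint): hinge of key5: 0 at rest, 0.34 rad fully down (free end 11 mm lower, key almost level). A soft spring returns it: half-way takes about 1.6 N at the free end, 3.2 N at the middle. Closed fingertips sliding from red to blue 24 to 26 mm above the table ride over the hinges and press each key past half-way; the other way they catch on the free ends
- battery: loose rectangular 9-volt battery, 48 x 26 x 17 mm, lying on the organ's board near its red-dot near corner; origin under its centre
- reel: loose blue-flanged reel of solder standing on its flange, 56 mm across, 42 mm tall, beyond the organ; origin at the centre of its underside
- pliers: loose red-handled pliers lying flat, about 170 mm long, 20 mm high, between the organ and the robot
- screwdriver: loose yellow-handled screwdriver lying flat, 170 mm long, beside the blue end of the organ
- cup: loose white cup, 60 mm across, 45 mm tall, beside the red end of the organ; origin at the centre of its underside
- tin: loose round copper-coloured flux tin, 48 mm across, 22 mm tall, beyond the organ; origin at the centre of its underside
- tray: loose wire-mesh-topped metal tray, 200 x 260 x 57 mm, to the robot's left; origin at the centre of its underside

How it is judged (in metres and radians):
On the way, in this order (a step that is already met when the one before it is completed fails the run):
1. key1 is pressed by the fingers, at least 0.1 rad, as the next in order (value of joint key1 above 0.1 rad and contact force between the fingers and key1 above 0.2 N), for 0.05 s.
2. key2 is pressed by the fingers, at least 0.1 rad, as the next in order (value of joint key2 above 0.1 rad and contact force between the fingers and key2 above 0.2 N), for 0.05 s.
3. key3 is pressed by the fingers, at least 0.1 rad, as the next in order (value of joint key3 above 0.1 rad and contact force between the fingers and key3 above 0.2 N), for 0.05 s.
4. key4 is pressed by the fingers, at least 0.1 rad, as the next in order (value of joint key4 above 0.1 rad and contact force between the fingers and key4 above 0.2 N), for 0.05 s.
5. key5 is pressed by the fingers, at least 0.1 rad, as the next in order (value of joint key5 above 0.1 rad and contact force between the fingers and key5 above 0.2 N), for 0.05 s.
At the end, for the whole second after the job is handed in: The fingers hold key5 down at least 0.1 rad with 0.3 to 15 N; key1 to key4 are back up (under 0.06 rad); the organ lies flat on the table, at rest, within 20 mm of where it started (value of joint key5 above 0.1 rad and contact force between the fingers and key5 between 0.3 and 15 N and value of joint each of key1, key2, key3, key4 below 0.06 rad and distance of organ from where it was at the start of the episode below 0.02 m and height (world z) of organ below 0.006 m and angle between organ's own z axis and vertical below 0.05 rad and linear speed of organ below 0.02 m/s); the arm keeps its last pose, push and grip.
It fails at once if the robot presses harder than 18 N on the organ or its keys (contact force between any of the fingers, the arm and organ above 18 N).
It fails at once if two keys that are not neighbours are down at once (value of joint each of key1, key3 above 0.1 rad or value of joint each of key1, key4 above 0.1 rad or value of joint each of key1, key5 above 0.1 rad or value of joint each of key2, key4 above 0.1 rad or value of joint each of key2, key5 above 0.1 rad or value of joint each of key3, key5 above 0.1 rad).
It fails at once if the organ is lifted, tipped or shifted by more than 20 mm (height (world z) of organ above 0.008 m or angle between organ's own z axis and vertical above 0.07 rad or distance of organ from where it was at the start of the episode above 0.02 m).
It fails at once if another loose thing is moved by more than 20 mm (the battery, which rides on the organ, 30 mm) (distance of battery from where it was at the start of the episode above 0.03 m or distance of any of reel, pliers, screwdriver, cup, tin, tray from where it was at the start of the episode above 0.02 m).
It also fails if it takes over 48 s, if anything falls off the work surface, if the arm or the gripper's body presses on something with over 40 N, if the wrist force passes 120 N, or if a joint passes its speed limit or range.

## Robot

A 7-joint arm with a two-finger parallel gripper is mounted at the origin on the work surface. World frame = base frame: x ahead of the robot, y to its left, z up, the work surface at z = 0. Lengths are in mm, angles in rad, forces in N, time in s.
With the tool pointing down it reaches from about 400 to 875 mm from the base axis. Payload 4.4 kg.
Tool frame: the origin (TCP) lies midway between the tips of the shut fingers; the grasp point (between the pads) lies 19 mm behind it; z points along the fingers, y is the line along which they close (so a half turn about z gives the same grasp; the last joint's range is limited). The gripper opens to 85 mm and grips with 20 to 120 N. Pads are 22 mm wide; open, the fingers measure 114 mm over their backs; the gripper's body (76 mm by 85 mm) begins 54 mm behind the grasp point. The pads swing forward as they close: fully open they stand 13 mm farther back than shut.
Start: joints at [1.109, 0.628, 0.038, 1.517, -0.027, 0.996, -0.02], TCP at [250.633, -599.751, 231.313] pointing down, gripper open.
Joint ranges: [-3.06, 3.06], [-0.37, 2.12], [-1.25, 1.32], [0.18, 2.47], [-1.1, 4.24], [0.23, 1.98], [-2.94, 2.94]. Speed limits (rad/s): [2.57, 2.57, 3.14, 3.14, 3.14, 3.14, 3.14].

## Interface

Orientations are given as [roll, pitch, yaw] about the fixed x, y, z axes, in that order (R = Rz(yaw) Ry(pitch) Rx(roll)).
In Python, from cell import ctrl gives the robot as it stands.
- The arm moves only by the shell command python3 -m handwheel 'ROWS'. ROWS is JSON, a list of rows, each a list of 3 entries, a list of its own where there are three numbers: the turn, a rotation vector about the tool's x, y, z in degrees, then the shift along the tool's x, y, z in m, then the closure, from 0 (fully open) to 1 (shut). A call has 1 to 5 rows; each row shifts and turns the commanded pose from where the row before left it, along the tool's axes as they then stand; what a row does not reach is not made up. A row lasts 1/12 s, in which the tool goes at most 41.7 mm and 7.16 degrees, less where a joint would pass 70% of its speed; a pose out of reach is approached as far as the arm can. A call is refused whole if a number of a shift passes 0.0417 or a number of a turn 7.16, either way. A call with a gripper value outside its range is refused whole. The fingers move at their own pace and stop on an object; the grip force is fixed at half the most. Time passes only in rows, so rows that do not move let the fingers close. It gives the time, the measured TCP pose, the force, the opening and the grip force at its end, in the units of the state.
- ctrl.read_state(): the state, without advancing time (a new reading comes with each control period).
- ctrl.get_image(name): name is "scene" or "top"; returns a dict with "pixels" (480x640x3 uint8, red, green, blue), "fx", "fy", "cx", "cy" (pixels), "k1" (the pictures are not rectified: a ray, as slopes to the right and down, at radius r is drawn at 1 + k1 r^2 times it, then the intrinsics apply), "pose" (4x4, takes a point from camera to world coordinates). Camera axes: x right, y up, looking along -z (the intrinsics and any distortion apply to the point x, -y, -z); pixel columns grow to the right and rows downward; lengths in mm; the calibration is good to about 2 mm. A picture is of the moment at which its call begins. There is no depth.
- ctrl.finish_job(): hands the job in; it is judged then, once.
The state is a dict: "clock": time; "qpos": joint angles; "qd": joint speeds; "tau": joint torques, N m; "eef_pos": TCP position; "tool_rot": TCP orientation; "force": force on the tool from outside, world axes, zero at the start; "torque": the same for the moment, N m; "width": finger opening in mm; "gripper_force": force on a finger pad.
Only numpy, scipy, OpenCV 4.12 (cv2) and the standard library are available. Lean on these libraries where they do the work, as an engineer would, in place of code of your own. Each camera call takes 0.05 s, during which the arm holds its last target. There are 200 camera calls.

## Working session

There is one attempt and no reset: what is moved stays moved. The work goes in short steps, Python scripts to look and compute and a shell command to move; the robot and the scene stay as the last step left them, time stands still between calls to the robot, and variables do not carry over. Pictures are saved under pics/ and viewed, at most 10 in all, crops included, and the job is handed in when it is done.

```bash
mkdir -p pics; ls; python3 - <<'E'
from cell import ctrl
import cv2
for n in("top","scene"):
    d=ctrl.get_image(n); cv2.imwrite(f"pics/{n}0.png",d["pixels"][:,:,::-1]); print({k:v for k,v in d.items() if k!="pixels"})
print(ctrl.read_state())
E
```

```text
pics
{'fx': 493.62292223421485, 'fy': 493.62292223421485, 'cx': 331.9405495851406, 'cy': 231.79594476431427, 'k1': -0.027860184345141596, 'pose': array([[ 4.58374128e-03,  9.98693055e-01, -5.09035452e-02,
         4.87629940e+02],
       [-9.99716445e-01,  3.38705708e-03, -2.35702868e-02,
         1.63930149e+02],
       [-2.33670685e-02,  5.09971513e-02,  9.98425396e-01,
         1.02970466e+03],
       [ 0.00000000e+00,  0.00000000e+00,  0.00000000e+00,
         1.00000000e+00]])}
{'fx': 504.3833682465361, 'fy': 504.3833682465361, 'cx': 326.4099470971808, 'cy': 241.93297930890785, 'k1': -0.07750015646022006, 'pose': array([[-2.43189339e-01, -7.15863575e-01,  6.54521418e-01,
         1.29589337e+03],
       [ 9.69778421e-01, -1.65725073e-01,  1.79067066e-01,
         4.06212094e+02],
       [-1.97169809e-02,  6.78287949e-01,  7.34531619e-01,
         9.22319922e+02],
       [ 0.00000000e+00,  0.00000000e+00,  0.00000000e+00,
         1.00000000e+00]])}
{'clock': 0.1, 'qpos': array([ 1.10922257,  0.62921836,  0.03844236,  1.51827197, -0.02701231,
        0.99630265, -0.01999036]), 'qd': array([-0.0009828 , -0.00076808, -0.00096107, -0.00351275,  0.00036178,
        0.00099597,  0.00028727]), 'tau': array([ 3.47985013e-03, -5.64540803e+01,  1.23097535e+00, -1.93974835e+01,
        1.14267124e-02,  5.44860988e-03,  4.00851491e-05]), 'eef_pos': array([ 250.40653273, -599.22363228,  230.50258801]), 'tool_rot': array([-3.13990994e+00,  3.40728852e-06,  3.95778544e-01]), 'force': array([ 0.10232461, -0.36291349,  0.40381985]), 'torque': array([-0.00559045, -0.03999192, -0.01786835]), 'gripper_force': 0.0, 'width': 85.39182892523093}
```

View pics/top0.png

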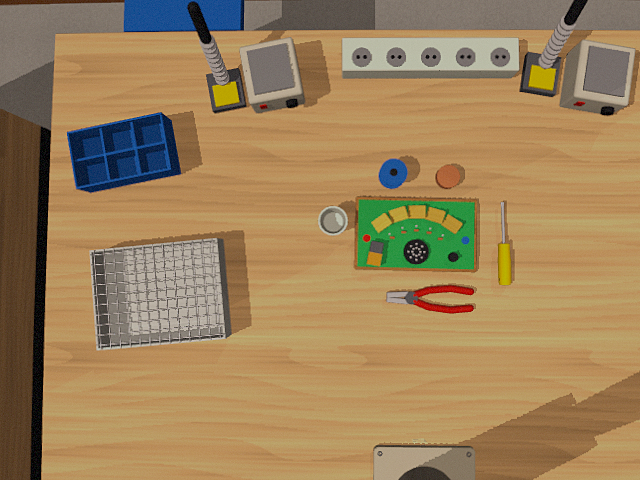

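View pics/scene0.png

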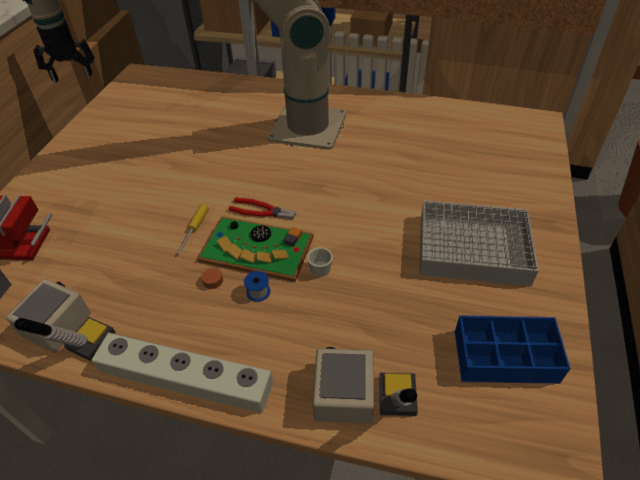

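Top view: organ at columns 355–478, rows 197–271, with the red dot near (367,238), the blue dot near (465,240) and the keys arching between them. The cup is at (333,220), and the reel (393,173) and tin (448,176) lie beyond. The arm is out of view. The scene view shows the same things, with the red dot near (297,249) and the blue dot near (220,235).

```bash
cat > h.py <<'E'
import numpy as np, cv2
from cell import ctrl
def ray(d,px):
    K=np.array([[d['fx'],0,d['cx']],[0,d['fy'],d['cy']],[0,0,1.]])
    u=cv2.undistortPoints(np.array([[px]],float),K,np.array([d['k1'],0,0,0]))[0,0]
    P=d['pose']; return P[:3,3],P[:3,:3]@np.array([u[0],-u[1],-1])
def onplane(d,px,z):
    o,v=ray(d,px); return o+v*(z-o[2])/v[2]
def blobs(d,lo,hi,box,amin):
    h=cv2.cvtColor(d['pixels'],cv2.COLOR_RGB2HSV); m=cv2.inRange(h,lo,hi)
    x0,y0,x1,y1=box; k=np.zeros_like(m); k[y0:y1,x0:x1]=m[y0:y1,x0:x1]
    n,_,s,c=cv2.connectedComponentsWithStats(k)
    return [(c[i],s[i,4]) for i in range(1,n) if s[i,4]>=amin]
def board(d,box):
    h=cv2.cvtColor(d['pixels'],cv2.COLOR_RGB2HSV); m=cv2.inRange(h,(45,90,40),(85,255,255))
    x0,y0,x1,y1=box; k=np.zeros_like(m); k[y0:y1,x0:x1]=m[y0:y1,x0:x1]
    c=max(cv2.findContours(cv2.morphologyEx(k,cv2.MORPH_CLOSE,np.ones((9,9))),0,2)[0],key=cv2.contourArea)
    return c
E
python3 - <<'E'
from h import *
np.set_printoptions(precision=1,suppress=True)
for n,box in(("top",(352,192,484,276)),("scene",(195,215,318,280))):
    d=ctrl.get_image(n); print(n)
    for nm,lo,hi,z,a in(("red",(0,150,90),(6,255,255),16,8),("red2",(174,150,90),(180,255,255),16,8),("blue",(98,120,60),(125,255,255),16,8),("key",(18,90,120),(30,255,255),26,50)):
        for c,s in blobs(d,lo,hi,box,a): print(nm,c,s,onplane(d,c,z))
    c=board(d,box); w=np.array([onplane(d,p[0].astype(float),16)[:2] for p in c],np.float32)
    r=cv2.minAreaRect(w); print("board",r)
E
```

```text
top
red [366.1 237.7] 31 [527.4 117.7  16. ]
blue [465. 240.] 45 [523.4 -84.6  16. ]
key [416.9 217.2] 1118 [569.1  15.   26. ]
key [374.1 258.8] 163 [484.3 101.9  26. ]
key [370.1 271.9] 151 [457.8 110.   26. ]
key [474.9 272.6] 97 [ 457.3 -101.5   26. ]
board ((535.7454223632812, 16.31255340576172), (238.03759765625, 137.41458129882812), 88.80830383300781)
scene
red [295.9 249.2] 17 [528.2 119.3  16. ]
blue [219.1 234.4] 17 [524.  -82.8  16. ]
blue [256.4 275.5] 149 [627.6  52.8  16. ]
key [197.5 219. ] 62 [ 494.3 -152.9   26. ]
key [234.8 249.2] 320 [570.1 -21.2  26. ]
key [279.6 253.6] 82 [558.9  88.4  26. ]
key [263.  256.3] 90 [576.1  52.6  26. ]
board ((536.9545288085938, 18.53441619873047), (237.47251892089844, 136.86679077148438), 88.69226837158203)
```

```bash
python3 -m handwheel '[[[0,0,0],[0.029,-0.029,0],1],[[0,0,0],[0.029,-0.029,0],1],[[0,0,0],[0.029,-0.029,0],1],[[0,0,0],[0.029,-0.029,0],1],[[0,0,7],[0,0,0],1]]'
```

```text
clock: 0.62
eef_pos: [317.4, -438.7, 231.0]
tool_rot: [-3.134, -0.004, 0.283]
force: [-0.3, 2.0, -0.3]
width: 25.5
gripper_force: 0.0
```

```bash
python3 - <<'E'
from h import *
a=ctrl.get_image("top")["pixels"][185:285,310:490]; b=ctrl.get_image("scene")["pixels"][205:295,190:340]
a=cv2.resize(a,(540,300),interpolation=2); b=cv2.resize(b,(540,290),interpolation=2)
cv2.imwrite("pics/crop1.png",np.vstack([a,b])[:,:,::-1])
E
```

```text
(no output)
```

View pics/crop1.png

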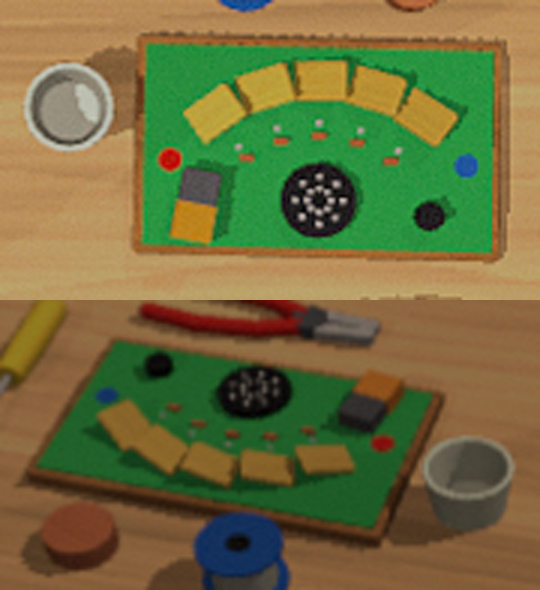

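The crop shows the battery's top face at x170–222, y166–244 of the crop, just inside the red dot (170,159), so the fingers have to come down a little past the dot. Turn the tool so its x lies along the arc.

```bash
for i in 1 2 3; do python3 -m handwheel '[[[0,0,-7],[0,0,0],1],[[0,0,-7],[0,0,0],1],[[0,0,-7],[0,0,0],1],[[0,0,-7],[0,0,0],1],[[0,0,-7],[0,0,0],1]]' >/dev/null; done; python3 -m handwheel '[[[0,0,-7],[0,0,0],1],[[0,0,-7],[0,0,0],1],[[0,0,0],[0,0,0],1],[[0,0,0],[0,0,0],1]]'
cat > w.py <<'E'
import sys,numpy as np
from cell import ctrl
from scipy.spatial.transform import Rotation as R
# usage: w.py theta radius z -> remaining tool-frame shift (mm) and turn (deg) to arc pose
th,r,z=map(float,sys.argv[1:4]); s=ctrl.read_state(); a=th-.0205
C=np.array([461,18.6]); p=np.array([*(C+r*np.array([np.cos(a),np.sin(a)])),z])
M=R.from_euler('xyz',s['tool_rot']); T=R.from_euler('xyz',[np.pi,0,a+np.pi/2])
d=s['eef_pos']-[*C,0]; 
print('shift',M.inv().apply(p-s['eef_pos']).round(1),'turn',np.degrees((M.inv()*T).as_rotvec()).round(2))
print('at theta %.3f r %.1f z %.1f'%(np.arctan2(d[1],d[0])+.0205,np.hypot(*d[:2]),d[2]),'F',s['force'].round(2),'w',s['width'],'q7',s['qpos'][6],'t',s['clock'])
E
python3 w.py .82 124 120
```

```text
clock: 2.3
eef_pos: [312.0, -449.3, 231.1]
tool_rot: [-3.142, 0.0, 2.346]
force: [0.3, 0.0, -0.6]
width: 0.2
gripper_force: 0.0
shift [232.7 558.  111. ] turn [-0.    0.01 -1.37]
at theta -1.859 r 491.1 z 231.1 F [ 0.32  0.03 -0.55] w 0.2051762658697261 q7 1.383973471405144 t 2.3
```

```bash
for i in 1 2 3; do python3 -m handwheel '[[[0,0,0],[0.0155,0.0372,0],1],[[0,0,0],[0.0155,0.0372,0],1],[[0,0,0],[0.0155,0.0372,0],1],[[0,0,0],[0.0155,0.0372,0],1],[[0,0,0],[0.0155,0.0372,0],1]]' >/dev/null; done; python3 -m handwheel '[[[0,0,-1.37],[0,0,0.03],1],[[0,0,0],[0,0,0.04],1],[[0,0,0],[0,0,0.04],1],[[0,0,0],[0,0,0],1],[[0,0,0],[0,0,0],1]]'; python3 w.py .82 124 50
```

```text
clock: 3.97
eef_pos: [545.2, 108.9, 120.1]
tool_rot: [-3.138, -0.002, 2.373]
force: [0.6, 0.2, 0.8]
width: 0.3
gripper_force: 0.0
shift [-2.7  0.8 70.1] turn [-0.22 -0.11  0.16]
at theta 0.841 r 123.5 z 120.1 F [0.63 0.19 0.77] w 0.2851940514576758 q7 0.12581842422964937 t 3.9667
```

```bash
python3 -m handwheel '[[[0,0,0],[-0.0027,0.001,0.025],1],[[0,0,0],[0,0,0.025],1],[[0,0,0],[0,0,0.020],1],[[0,0,0],[0,0,0],1],[[0,0,0],[0,0,0],1]]'; python3 w.py .82 124 25;  python3 - <<'E'
from h import *
a=ctrl.get_image("top")["pixels"][170:290,310:490]; b=ctrl.get_image("scene")["pixels"][190:295,190:340]
a=cv2.resize(a,(450,300),interpolation=2); b=cv2.resize(b,(430,300),interpolation=2)
cv2.imwrite("pics/crop2.png",np.vstack([a[:,:430],b])[:,:,::-1])
E
```

```text
clock: 4.38
eef_pos: [550.4, 108.6, 53.2]
tool_rot: [3.14, 0.002, 2.373]
force: [0.1, -0.3, 0.9]
width: 0.2
gripper_force: 0.0
shift [ 1.4 -2.9 28.2] turn [0.11 0.09 0.17]
at theta 0.809 r 126.8 z 53.2 F [ 0.09 -0.28  0.88] w 0.1501421766970391 q7 0.06549754756508015 t 4.3833
```

View pics/crop2.png

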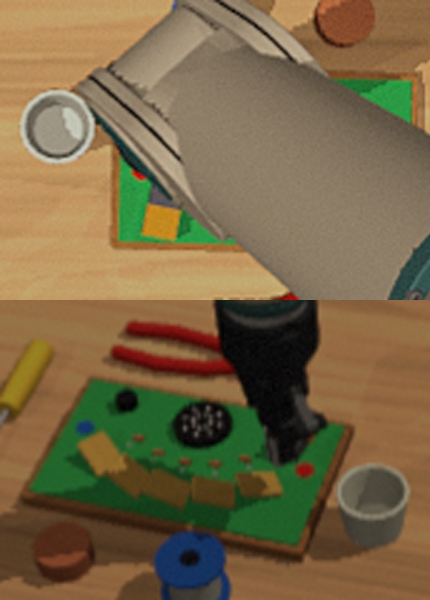

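The fingertip (scene crop around (285,458)) hovers just past the red dot (305,470), clear of the battery. I'll lower it.

```bash
python3 -m handwheel '[[[0,0,0],[0,0,0.012],1],[[0,0,0],[0,0,0.011],1],[[0,0,0],[0,0,0],1],[[0,0,0],[0,0,0],1],[[0,0,0],[0,0,0],1]]'; python3 w.py .82 122 25
```

```text
clock: 4.9
eef_pos: [548.8, 108.6, 28.2]
tool_rot: [-3.141, -0.0, 2.375]
force: [-0.4, -0.8, -0.1]
width: -0.3
gripper_force: 0.0
shift [ 0.2 -3.7  3.2] turn [-0.02 -0.01  0.25]
at theta 0.818 r 125.7 z 28.2 F [-0.43 -0.76 -0.09] w -0.2755329458121365 q7 0.0442729505668795 t 4.9
```

```bash
python3 -m handwheel '[[[0,0,0],[0,-0.004,0.003],1],[[0,0,1.5],[-0.005,0,0],1],[[0,0,2.4],[-0.005,0,0],1],[[0,0,2.4],[-0.005,0,0],1],[[0,0,2.4],[-0.005,0,0],1]]'; python3 w.py .65 120 25
```

```text
clock: 5.32
eef_pos: [560.3, 91.1, 25.6]
tool_rot: [3.141, -0.0, 2.218]
force: [-0.9, 2.0, 1.9]
width: -0.0
gripper_force: 0.9
shift [-0.1 -3.   0.6] turn [ 0.04 -0.02  1.02]
at theta 0.651 r 123.0 z 25.6 F [-0.93  2.01  1.93] w -0.03802151031855868 q7 -0.02910343741783284 t 5.3167
```

```bash
python3 -m handwheel '[[[0,0,2.4],[-0.005,-0.001,0],1],[[0,0,2.4],[-0.005,-0.001,0],1],[[0,0,2.4],[-0.005,0,0],1],[[0,0,2.4],[-0.005,0,0],1],[[0,0,2.4],[-0.005,0,0],1]]'; python3 w.py .44 120 25
```

```text
clock: 5.73
eef_pos: [571.9, 68.2, 25.4]
tool_rot: [3.142, 0.0, 2.009]
force: [-0.5, 0.4, 1.3]
width: -0.2
gripper_force: 0.8
shift [-0.1 -1.5  0.4] turn [0.   0.01 1.06]
at theta 0.441 r 121.5 z 25.4 F [-0.45  0.45  1.27] w -0.18729340116100274 q7 -0.1303008925464157 t 5.7333
```

```bash
python3 - <<'E'
from h import *
b=ctrl.get_image("scene")["pixels"][205:285,195:325]
cv2.imwrite("pics/crop3.png",cv2.resize(b,(780,480),interpolation=2)[:,:,::-1])
E
```

```text
(no output)
```

View pics/crop3.png

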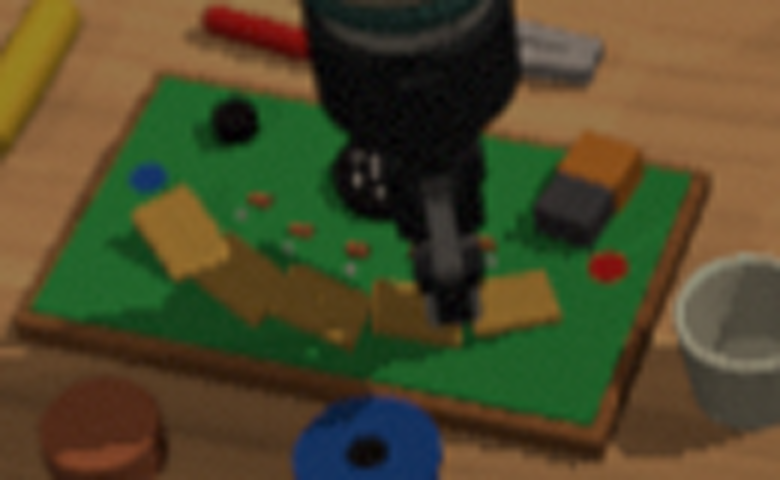

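Key1 is back up behind the fingers, which stand at key2's hinge (crop (450,310)); the organ and the rest are unmoved. I'll continue.

```bash
python3 -m handwheel '[[[0,0,2.8],[-0.005,-0.001,0.0005],1],[[0,0,2.8],[-0.005,0,0],1],[[0,0,2.4],[-0.005,0,0],1],[[0,0,2.4],[-0.005,0,0],1],[[0,0,2.4],[-0.005,0,0],1]]'; python3 w.py .23 120 25
```

```text
clock: 6.2
eef_pos: [579.5, 44.7, 24.9]
tool_rot: [3.141, -0.0, 1.786]
force: [-0.3, 1.5, 0.4]
width: 0.0
gripper_force: 0.8
shift [-0.9 -1.3 -0.1] turn [ 0.02 -0.01  0.35]
at theta 0.237 r 121.3 z 24.9 F [-0.32  1.5   0.39] w 0.027591091361262584 q7 -0.24246980898642415 t 6.2
```

```bash
for i in 1 2; do python3 -m handwheel '[[[0,0,2.4],[-0.005,0,0],1],[[0,0,2.4],[-0.005,0,0],1],[[0,0,2.4],[-0.005,0,0],1]]'; python3 w.py .1 120 25; done
```

```text
clock: 6.45
eef_pos: [582.0, 29.5, 24.8]
tool_rot: [3.142, 0.0, 1.66]
force: [-0.1, 1.7, 1.9]
width: -0.4
gripper_force: 0.8
shift [-1.2 -1.5 -0.2] turn [0.   0.01 0.55]
at theta 0.110 r 121.5 z 24.8 F [-0.1   1.7   1.88] w -0.38157578222421146 q7 -0.30493799820345646 t 6.45
clock: 6.7
eef_pos: [582.9, 15.0, 24.9]
tool_rot: [3.141, -0.0, 1.534]
force: [-0.1, 2.1, 0.5]
width: 0.2
gripper_force: 1.0
shift [13.  -2.7 -0.1] turn [ 0.03 -0.02 -6.64]
at theta -0.009 r 121.9 z 24.9 F [-0.11  2.1   0.53] w 0.1891971225564349 q7 -0.36750225779528334 t 6.7
```

```bash
python3 - <<'E'
from h import *
b=ctrl.get_image("scene")["pixels"][205:285,195:325]
cv2.imwrite("pics/crop4.png",cv2.resize(b,(780,480),interpolation=2)[:,:,::-1])
E
```

```text
(no output)
```

View pics/crop4.png

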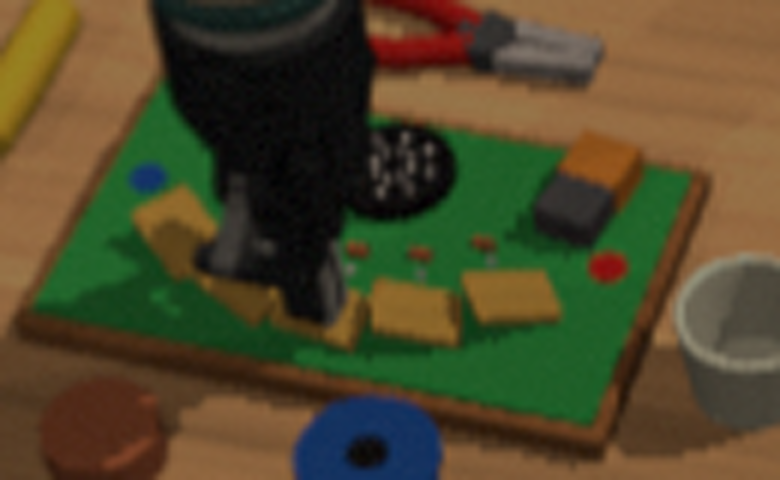

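Fingers are mid key3 (crop (320,305)), with keys 1 and 2 up again and the organ unmoved.

```bash
python3 -m handwheel '[[[0,0,2.4],[-0.005,-0.001,0],1],[[0,0,2.6],[-0.005,0,0],1],[[0,0,2.6],[-0.005,0,0],1],[[0,0,2.4],[-0.005,0,0],1],[[0,0,2.4],[-0.005,0,0],1]]'; python3 w.py -.22 120 25;python3 -m handwheel '[[[0,0,2.4],[-0.005,-0.001,0],1],[[0,0,2.4],[-0.005,0,0],1],[[0,0,2.4],[-0.005,0,0],1],[[0,0,2.4],[-0.005,0,0],1],[[0,0,2.4],[-0.005,0,0],1]]'; python3 w.py -.43 120 25
```

```text
clock: 7.17
eef_pos: [578.5, -10.3, 24.8]
tool_rot: [-3.142, 0.0, 1.318]
force: [0.7, 2.3, 2.6]
width: 0.2
gripper_force: 1.4
shift [ 0.  -1.  -0.2] turn [-0.    0.02 -0.73]
at theta -0.221 r 121.0 z 24.8 F [0.65 2.33 2.62] w 0.1649640950621422 q7 -0.4773474404574944 t 7.1667
clock: 7.58
eef_pos: [569.3, -33.5, 24.8]
tool_rot: [3.142, 0.0, 1.108]
force: [0.6, 1.8, 1.4]
width: 0.3
gripper_force: 0.8
shift [-0.3 -0.2 -0.2] turn [ 0.    0.01 -0.69]
at theta -0.428 r 120.2 z 24.8 F [0.62 1.76 1.4 ] w 0.3021323929717456 q7 -0.5826195609514024 t 7.5833
```

```bash
python3 -m handwheel '[[[0,0,2.2],[-0.005,0,0],1],[[0,0,2.2],[-0.005,0,0],1],[[0,0,2.4],[-0.005,0,0],1],[[0,0,2.4],[-0.005,0,0],1],[[0,0,2.4],[-0.005,0,0],1]]'; python3 -m handwheel '[[[0,0,2],[-0.004,0,0],1],[[0,0,0],[0,0,0],1],[[0,0,0],[0,0,0],1],[[0,0,0],[0,0,0],1]]'; python3 w.py -.68 120 25;  python3 - <<'E'
from h import *
a=ctrl.get_image("scene")["pixels"][205:285,195:325]
cv2.imwrite("pics/crop5.png",cv2.resize(a,(780,480),interpolation=2)[:,:,::-1])
E
```

```text
clock: 8.0
eef_pos: [556.9, -54.6, 24.9]
tool_rot: [3.141, -0.001, 0.906]
force: [1.2, 1.9, 1.3]
width: -0.2
gripper_force: 1.1
clock: 8.33
eef_pos: [553.6, -58.3, 24.7]
tool_rot: [-3.141, 0.002, 0.875]
force: [0.0, -0.7, 2.7]
width: 0.1
gripper_force: 1.0
shift [-0.9 -0.4 -0.3] turn [-0.03  0.09  0.27]
at theta -0.672 r 120.4 z 24.7 F [ 0.02 -0.72  2.69] w 0.05663578405866549 q7 -0.697635509416485 t 8.3333
```

View pics/crop5.png

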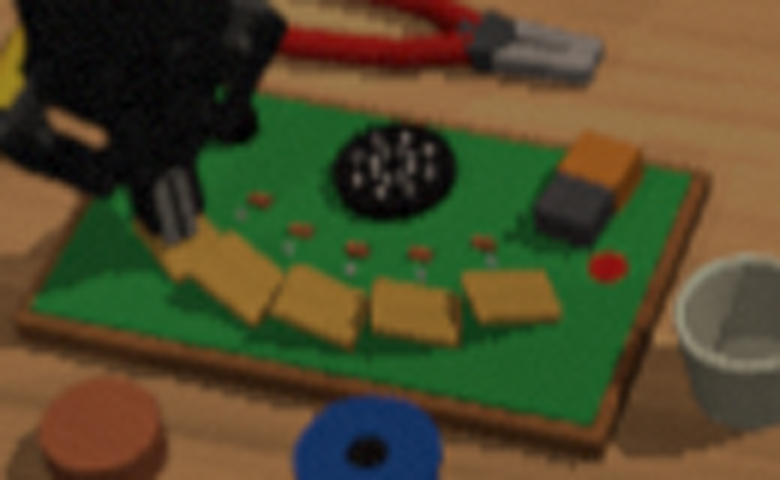

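The fingertip rests on key5 (crop (178,240)), pressing it down with about 2.7 N. Keys 1–4 are up and the organ is unmoved, so I'll hand in.

```bash
python3 -c "
from cell import ctrl
print(ctrl.finish_job())"
```

```text
the job is handed in; nothing more can be done
None
```

I stroked all five keys from red to blue and handed the job in with only key5 held down, at about 2.7 N. Keys 1–4 looked up again and nothing else looked moved in the last picture. I started about 20 mm past the red dot to clear the battery. The system gave no verdict, and how far each key went down comes from fingertip height (about 25 mm), not a direct reading.

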